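# Draw the soundboard half home and cam it tight

### The job

Set up the upper soundboard half on the planing board, ready for planing: press lightly on top of it and draw it toward you, off its mate and down onto the bed, until its long edge is fully home and square against the front fence, then turn the wooden cam by its knob until it nips the half snugly against the end stop, without forcing it. The spruce dents easily, so keep a gentle hand on it. Leave the lower half, the block behind and the other things on the bench where they are, and let go.

Things in the scene. Friction and masses are not known exactly. Their poses are not given: they have to be found in the camera images.
- jig: Planing board, fixed to the bench: flat cork-lined wooden bed 380 x 330 x 18 mm. Origin on the bench top; x points away from the robot, y to the left, z up. The bed's top is at z = 18 mm and spans x -170 to 210, y -170 to 160 mm. Friction of the halves on the cork about 0.4. With the half seated, its centre is at x = -96, y = 15 mm in this frame, its axes parallel to the board's.
- fence_face (a point): Front fence: dark strip on the bed at the side toward the robot, 5 mm high, 20 mm wide, 250 mm long along the board's y. This point: foot of its inner (far, +x) face, at board x = -140, y = 15, z = 18 mm; axes as the board's. The half's long edge belongs against this face.
- stop_face (a point): End stop: dark strip at the left, 5 mm high, 22 mm wide, running along the board's x from the fence for 71 mm, far end rounded. This point: foot of its inner face (which faces -y), at board x = -110, y = 125, z = 18 mm; axes as the board's. Between it and the fully open cam there are about 229 mm for the 220 mm half.
- blank: Upper soundboard half, the one to set up: flat loose spruce board 88 (its x) x 220 (its y) x 8 mm, about 70 g, lying on its mate, up to 14 mm off sideways. Origin: centre of its underside; front long edge at x = -44 mm. Too wide to grip; a block stands close behind. As it is drawn off the mate it tips and comes down 8 mm onto the bed. The fingers dent it if they press or push with more than 35 N.
- blank_mid (a point): Centre of the upper half, half-way up its 8 mm thickness.
- mate: The matching lower half, same size (88 x 220 x 8 mm, loose), flat on the bed under the first, centred 132 to 152 mm beyond the seated place and turned up to 4 degrees from square. Stays where it is. Friction between the halves about 0.25. Origin: centre of its underside.
- caul: Dark hardwood block 60 x 230 x 32 mm, loose, on the bed about 3 mm behind the two halves. Bystander. Origin: centre of its underside.
- cam_turn (a joint): Cam angle (rad): 0 fully open, grows anticlockwise seen from above, to 2.2; starts at 0 to 0.3. Turns on a vertical bolt against a steady friction of 0.12 N m and stays where left. Meets a half seated on the end stop at about 1.35 rad (earlier if the half is off the stop: it then pushes it there); beyond that it stiffens fast, 0.6 mm of squeeze per 0.05 rad. 10 N is a good nip, 60 N bruises.
- cam: The cam: eccentric plywood disc, radius 30 mm, 6 mm thick, just above the bed, its centre 12 mm off the bolt, with a flat lever 22 mm wide, 6 mm thick, carrying an upright knob 85 mm from the bolt. Origin on the bolt's axis at bed level. At angle 0 the lever points 195 degrees anticlockwise from the board's x: toward the robot and a little right. Tightening also rubs the half toward the fence.
- cam_pivot (a point): Point on the bolt's axis at bed level (jig frame x = -90, y = -122.4 mm).
- cam_knob (a point): Middle of the cam's knob: an upright wooden cylinder 20 mm in diameter, from 6.5 to 40 mm above the bed; this point lies on its axis 25 mm above the bed, 85 mm from the bolt.
- plane: Small block plane, 160 x 48 x 50 mm, dark steel body with red cap, on the bench to the left. Bystander. Origin: centre of its sole.
- glue: White plastic jar, 68 mm in diameter, 130 mm high, on the bench to the left. Bystander. Origin: centre of its foot.
- sander: Sanding block with a round grip, 115 x 70 x 62 mm, on the bench to the right. Bystander. Origin: centre of its underside.
Not all that is in view belongs to the job. What is shaped like the blank but orange or purple is not meant.

How it is judged:
On the way:
1. the half is home against the front fence, square to it, with the cam still clear of it (x of blank_mid in the frame of jig below -0.0925 m and angle between the x axis of blank and the x axis of jig, either way round below 0.03 rad and value of joint cam_turn below 1.1 rad), for 0.2 s.
At the end, for the whole second after the job is handed in: The half lies flat on the bed with its long edge within 2.5 mm of the front fence and its end within 2.5 mm of the end stop, square to them within 0.02 rad, at rest, and the cam bears on its other end with more than 2 N (height (world z) of blank_mid below 0.024 m and x of blank_mid in the frame of jig between -0.0985 and -0.0935 m and y of blank_mid in the frame of jig between 0.0125 and 0.0175 m and angle between the x axis of blank and the x axis of jig, either way round below 0.02 rad and angle between blank's own z axis and vertical below 0.03 rad and contact force between cam and blank above 2 N and linear speed of blank below 0.01 m/s); the robot touches nothing.
It fails at once if the half is pressed or pushed with more than 35 N by the fingers (contact force between the fingers and blank above 35 N).
It fails at once if the cam is forced against the half with more than 60 N (contact force between cam and blank above 60 N).
It fails at once if the lower half or the block behind is shifted by more than 15 mm (distance of any of mate, caul from where it was at the start of the episode above 0.015 m).
It fails at once if the plane, the jar or the sanding block is shifted by more than 15 mm (distance of any of plane, glue, sander from where it was at the start of the episode above 0.015 m).
It also fails if it takes over 72 s, if anything falls off the work surface, if the arm or the gripper's body presses on something with over 40 N, if the wrist force passes 120 N, or if a joint passes its speed limit or range.

### The arm

A 6-joint arm with a two-finger parallel gripper is mounted at the origin on the work surface. World frame = base frame: x ahead of the robot, y to its left, z up, the work surface at z = 0. Lengths are in m, angles in rad, forces in N, time in s.
With the tool pointing down it reaches from about 0.375 to 0.925 m from the base axis. Payload 5.7 kg.
Tool frame: the origin (TCP) lies midway between the tips of the shut fingers; the grasp point (between the pads) lies 19 mm behind it; z points along the fingers, y is the line along which they close (so a half turn about z gives the same grasp; the last joint's range is limited). The gripper opens to 88 mm and grips with 3 to 60 N. Pads are 20 mm wide; open, the fingers measure 115 mm over their backs; the gripper's body (75 mm by 178 mm) begins 61 mm behind the grasp point.
Start: joints at [-1.39, 0.359, 1.51, -0, 1.272, -0.115], TCP at [0.175, -0.574, 0.223] pointing down, gripper open.
Joint ranges: [-2.97, 2.97], [-1.01, 2.36], [0.21, 2.38], [-0.96, 4.11], [0.2, 2.71], [-2.98, 2.98]. Speed limits (rad/s): [2.39, 2.39, 3.14, 3.14, 3.14, 3.14].

### API

Orientations are given as a unit quaternion [x, y, z, w].
In Python, from bench import move_ptp, servo_line, goto_joints, move_gripper, sleep, inverse_kinematics, capture, PlanningError, close_job, spot_in, silhouettes, current_clock, current_joint_pos, current_qvel, current_joint_torque, current_position, current_orientation, current_force, current_torque, current_finger_gap, current_grip_force gives the robot as it stands. Calls block until the motion is done:
- move_ptp(position, orientation): joint-space move of the TCP to a pose.
- servo_line(position, orientation=None, rate=0.15, contact_N=None): straight line of the TCP; orientation=None keeps the orientation; rate is the mean speed in m/s. With contact_N (N) it stops when the force on the tool has changed by that much, and returns True; else False.
- goto_joints(angles): joint-space move.
- move_gripper(opening): finger opening in m; the grip force is fixed at half the most; returns when the fingers have stopped.
- sleep(seconds).
- inverse_kinematics(position, orientation): joint angles nearest the present ones, or None.
- capture(name): name is "scene" or "top" or "wrist"; returns a dict with "image" (480x640x3 uint8, blue, green, red), "range_z" (480x640 float32, m along the optical axis (not along the pixel's ray), 0 where there is no reading), "intrinsics" (3x3 intrinsics, pixels), "k1" (the pictures are not rectified: a ray, as slopes to the right and down, at radius r is drawn at 1 + k1 r^2 times it, then the intrinsics apply), "R" (3x3) and "t" (3): a world point X has camera coordinates R X + t. Camera axes: x right, y down, z forward; pixel columns grow to the right and rows downward; lengths in m; the calibration is good to about 2 mm. A picture is of the moment at which its call begins.
A pose or a line that the arm cannot do raises PlanningError and nothing moves.
- close_job(): hands the job in; it is judged then, once.
Trained networks look in the newest picture that a camera, given by its name, has taken for a name from the list of things; names that differ only in an ending like _2 or _b are one class to them, and where a whole thing is asked for, a point or a joint stands for the part that bears it (a point fixed in the world has none). Each returns a list of dicts, best first, with "conf" (0 to 1); they miss things now and then, are a little off and sometimes report something else, mostly with a low value. They report only what shows in the picture. A call takes as long as a camera call. They do not tell look-alikes from the thing itself.
- spot_in(camera, query): "xy" ([column, row] in pixels, amid what is visible of it).
- silhouettes(camera, query): "region" (480x640 bool, what is visible of it) and "xy" ([column, row] in pixels, amid what is visible of it).
Readings, each from a call of its own:
- current_clock(): time.
- current_joint_pos(): joint angles.
- current_qvel(): joint speeds.
- current_joint_torque(): joint torques, N m.
- current_position(): TCP position.
- current_orientation(): TCP orientation.
- current_force(): force on the tool from outside, world axes, zero at the start.
- current_torque(): the same for the moment, N m.
- current_finger_gap(): finger opening in m.
- current_grip_force(): force on a finger pad.
Only numpy, scipy, OpenCV 4.12 (cv2) and the standard library are available. Lean on these libraries where they do the work, as an engineer would, in place of code of your own. Each camera call takes 0.05 s, during which the arm holds its last target. There are 200 camera calls.

## Working session

There is one attempt and no reset: what is moved stays moved. The work goes in short steps, each a Python script; the robot and the scene stay as the last script left them, time stands still between calls to the robot, and variables do not carry over. Pictures are saved under pics/ and viewed, at most 10 in all, crops included, and the job is handed in when it is done.

```bash
mkdir -p pics; ls; cat > h.py <<'E'
import numpy as np, cv2
from bench import *
def deproj(c,uv,z=None):
    """pixel -> world using depth"""
    K=c["intrinsics"];uv=np.atleast_2d(np.asarray(uv,float))
    d=np.array([c["k1"],0,0,0,0],float)
    n=cv2.undistortPoints(uv.reshape(-1,1,2),K,d).reshape(-1,2)
    if z is None:
        zz=c["range_z"][uv[:,1].round().astype(int),uv[:,0].round().astype(int)]
        P=np.c_[n*zz[:,None],zz]
        return (P-c["t"])@c["R"]
    # intersect with world plane height z
    D=np.c_[n,np.ones(len(n))]@c["R"]; o=-c["R"].T@c["t"]
    return o+D*((z-o[2])/D[:,2])[:,None]
E
python3 - <<'E'
from h import *
for n in ("scene","top"):
    c=capture(n); cv2.imwrite(f"pics/{n}0.png",c["image"])
    print(n,c["k1"],(-c["R"].T@c["t"]).round(3))
    for q in ("blank","mate","caul","cam","cam_knob","fence_face","jig","plane","glue","sander"):
        try: r=silhouettes(n,q)
        except Exception as e: print(q,e); continue
        for s in r[:3]:
            ys,xs=np.nonzero(s["region"]); P=deproj(c,np.c_[xs,ys])
            print(q,round(s["conf"],2),np.round(s["xy"]),len(xs),np.median(P,0).round(3))
print(current_clock(),current_orientation())
E
```

```text
pics
scene -0.1144507383711823 [ 1.183 -0.411  0.745]
blank 0.86 [180. 235.] 2225 [ 0.314 -0.293  0.005]
blank 0.81 [351. 164.] 1612 [0.323 0.225 0.006]
blank 0.58 [349. 279.] 3151 [ 0.69  -0.041  0.031]
caul 0.69 [371. 307.] 3731 [ 0.777 -0.047  0.047]
cam 0.66 [263. 261.] 755 [ 0.532 -0.169  0.022]
cam_knob 0.77 [262. 258.] 830 [ 0.53  -0.169  0.022]
cam_knob 0.19 [331. 273.] 15077 [ 0.63  -0.072  0.016]
fence_face 0.76 [331. 273.] 14633 [ 0.627 -0.072  0.016]
jig 0.72 [332. 273.] 15083 [ 0.63  -0.071  0.016]
jig 0.2 [351. 279.] 3211 [ 0.69  -0.042  0.031]
plane 0.78 [452. 181.] 924 [0.545 0.394 0.015]
plane 0.72 [494. 188.] 1514 [0.676 0.389 0.079]
glue 0.92 [494. 189.] 1496 [0.676 0.389 0.08 ]
glue 0.39 [454. 181.] 903 [0.545 0.395 0.015]
glue 0.28 [329. 272.] 15059 [ 0.63  -0.072  0.016]
sander 0.77 [142. 342.] 2236 [ 0.599 -0.459  0.015]
top -0.12452527960814563 [ 0.396 -0.032  1.287]
blank 0.92 [201. 341.] 4170 [0.317 0.224 0.008]
blank 0.78 [438. 356.] 4285 [ 0.299 -0.288  0.008]
blank 0.74 [320. 175.] 4043 [ 0.689 -0.033  0.034]
mate 0.67 [269. 176.] 177 [0.679 0.082 0.026]
caul 0.81 [322. 134.] 3284 [ 0.764 -0.035  0.049]
cam 0.96 [382. 243.] 910 [ 0.533 -0.166  0.025]
cam_knob 0.81 [380. 248.] 960 [ 0.531 -0.167  0.025]
cam_knob 0.48 [118. 239.] 1517 [0.537 0.406 0.025]
fence_face 0.63 [318. 218.] 18155 [ 0.593 -0.035  0.019]
jig 0.83 [325. 216.] 17739 [ 0.591 -0.035  0.019]
plane 0.64 [121. 238.] 1468 [0.537 0.404 0.025]
glue 0.62 [116. 177.] 1382 [0.655 0.397 0.109]
sander 0.82 [513. 224.] 1680 [ 0.581 -0.45   0.016]
1.1 [ 9.89086300e-01  1.47337336e-01  1.96528887e-06 -2.76173137e-05]
```

```bash
python3 -c "
import cv2
i=cv2.imread('pics/top0.png')[90:320,210:430]
cv2.imwrite('pics/topc.png',cv2.resize(i,None,fx=2.6,fy=2.6,interpolation=2)[:600])"
```

```text
(no output)
```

View pics/topc.png

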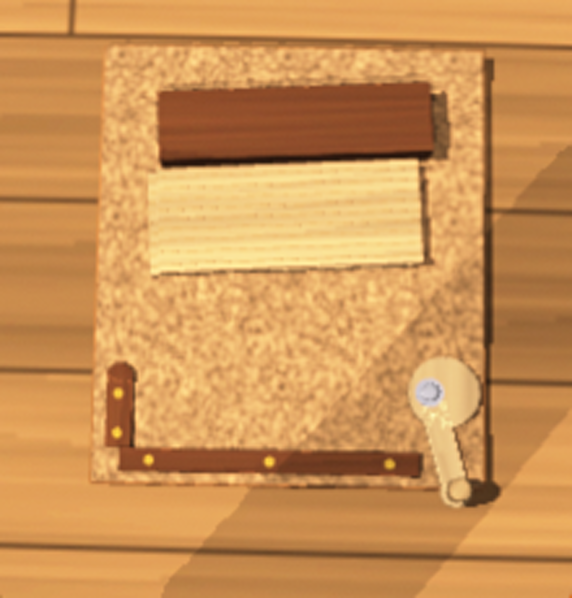

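View pics/scene0.png

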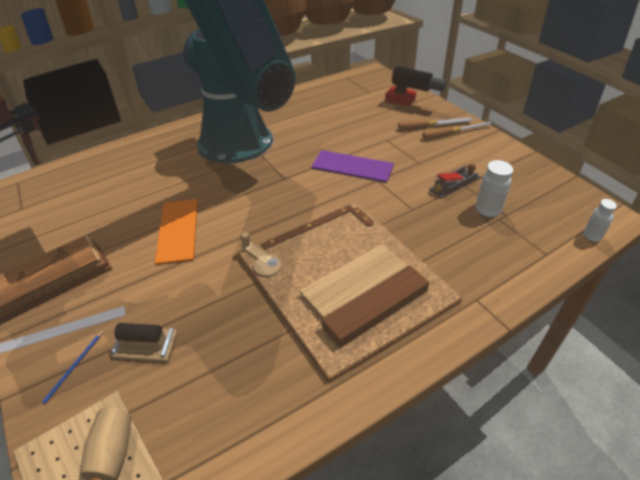

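The top view shows the board turned about 1–2°. The blank's front edge runs from crop (152,273) to (425,263). The fence is at row ~460, the stop at (118,405), the bolt at (430,392) and the knob at (458,490). The orange and purple sheets are decoys. Next I'll get a closer wrist view.

```bash
python3 - <<'E'
from h import *
c=capture("wrist"); 
from scipy.spatial.transform import Rotation as Rn
R=Rn.from_quat(current_orientation()).as_matrix(); p=current_position()
C=-c["R"].T@c["t"]
print("cam in tool",(R.T@(C-p)).round(4),"\n",(R.T@c["R"].T).round(3),c["intrinsics"],c["k1"])
# tool down with y_tool along world y: try facing x
off=R.T@(C-p)
# tool z down; choose tool x=+world x, y=-world y  -> quat [1,0,0,0]
Rt=np.diag([1,-1,-1.]); q=[1,0,0,0]
tgt=np.array([0.54,-0.04,0.50])
pos=tgt-Rt@off
print(pos,inverse_kinematics(pos,q))
try:
    move_ptp(pos,q); sleep(0.3)
    c=capture("wrist"); cv2.imwrite("pics/w1.png",c["image"]); np.save("w1.npy",c,allow_pickle=True)
    print(current_position(),current_force(),current_clock())
    for n in("blank","cam","cam_knob","mate","caul"):
        for s in silhouettes("wrist",n)[:2]:
            ys,xs=np.nonzero(s["region"]); P=deproj(c,np.c_[xs,ys]); print(n,s["conf"],np.round(s["xy"]),len(xs),np.median(P,0).round(3))
except PlanningError as e: print(e)
E
```

```text
cam in tool [ 0.0733  0.001  -0.1612] 
 [[-0.    -0.964 -0.264]
 [ 1.    -0.     0.   ]
 [-0.    -0.264  0.964]] [[377.6002395    0.         316.04460184]
 [  0.         377.6002395  237.96403854]
 [  0.           0.           1.        ]] -0.007337813311850746
[ 0.46671925 -0.03900333  0.3388302 ] [-2.31024717e-01  7.10335616e-02  1.60204218e+00 -4.44089210e-16
  1.46851691e+00  1.33977161e+00]
[ 0.46672496 -0.03926795  0.33874363] [-0.6179362   0.30272681  1.0989307 ] 3.7167
blank 0.74 [302.  18.] 7371 [ 0.665 -0.025  0.033]
blank 0.74 [506. 280.] 6155 [ 0.344 -0.306  0.007]
cam 0.92 [416. 143.] 3129 [ 0.533 -0.166  0.024]
cam_knob 0.76 [418. 142.] 3055 [ 0.534 -0.166  0.024]
cam_knob 0.23 [314. 110.] 44814 [ 0.569 -0.04   0.017]
mate 0.74 [206.  35.] 402 [0.652 0.079 0.025]
mate 0.23 [303.  16.] 7549 [ 0.665 -0.024  0.033]
```

View pics/w1.png

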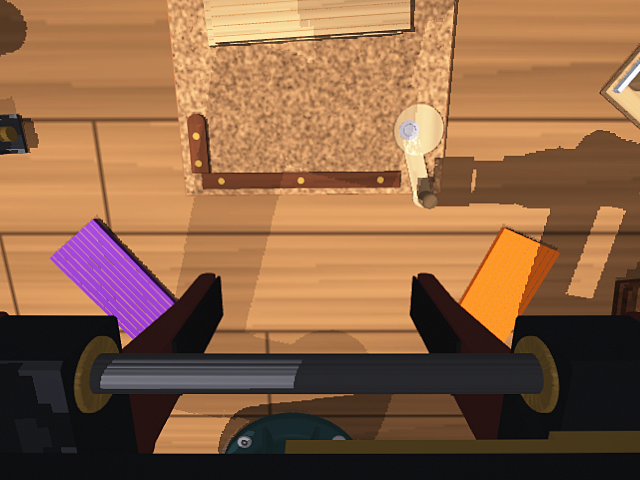

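```bash
cat > fit.py <<'E'
from h import *
from scipy.optimize import minimize
def box(x0,x1,y0,y1,z0,z1): return np.array([[x,y,z] for x in(x0,x1) for y in(y0,y1) for z in(z0,z1)])
def proj(c,P):
    return cv2.projectPoints(P.reshape(-1,1,3),cv2.Rodrigues(c["R"])[0],c["t"],c["intrinsics"],np.array([c["k1"],0,0,0,0.]))[0].reshape(-1,2)
def render(c,boxes,pose,S=4):
    x,y,a=pose; m=np.zeros((480*S,640*S),np.uint8); co,si=np.cos(a),np.sin(a)
    for b in boxes:
        W=np.c_[x+co*b[:,0]-si*b[:,1],y+si*b[:,0]+co*b[:,1],b[:,2]]
        h=cv2.convexHull(proj(c,W).astype(np.float32))
        cv2.fillConvexPoly(m,np.round(((h+.5)*S-.5)*16).astype(np.int32),255,shift=4)
    return cv2.resize(m,(640,480),interpolation=cv2.INTER_AREA)/255.
def fit(c,mask,boxes,p0):
    mask=mask.astype(float)
    def f(d):
        r=render(c,boxes,p0+d*np.array([.01,.01,.05])); return 1-np.minimum(r,mask).sum()/np.maximum(r,mask).sum()
    r=minimize(f,[0,0,0],method="Nelder-Mead",options=dict(initial_simplex=np.array([[0,0,0],[1,0,0],[0,1,0],[0,0,1.]]),xatol=.003,fatol=1e-5))
    return p0+r.x*np.array([.01,.01,.05]),r.fun
JIG=[box(-.16,-.14,-.11,.14,.018,.023),box(-.14,-.08,.125,.147,.018,.023)]+[np.array([[-.08+.011*np.cos(t),.136+.011*np.sin(t),z] for t in np.linspace(-1.6,1.6,12) for z in(.018,.023)])]
BLK=lambda z:[box(-.044,.044,-.11,.11,z,z+.008)]
def darkmask(c,poly):
    hsv=cv2.cvtColor(c["image"],cv2.COLOR_BGR2HSV); roi=np.zeros((480,640),np.uint8); cv2.fillPoly(roi,[np.int32(poly)],1)
    return roi,hsv
E
python3 - <<'E'
from fit import *
p0=np.array([.615,-.04,-.02])
w=np.load("w1.npy",allow_pickle=True).item(); t=capture("top")
np.save("t1.npy",t,allow_pickle=True)
for n,c in(("w",w),("t",t)):
    m0=render(c,JIG,p0); roi=cv2.dilate((m0>0).astype(np.uint8),np.ones((15,15)))>0
    V=cv2.cvtColor(c["image"],cv2.COLOR_BGR2HSV)[...,2]
    th,_=cv2.threshold(V[roi],0,255,cv2.THRESH_OTSU); mk=roi&(V<th)
    k,l,st,_=cv2.connectedComponentsWithStats(mk.astype(np.uint8)); mk=l==1+np.argmax(st[1:,4]); mk=cv2.morphologyEx(mk.astype(np.uint8),cv2.MORPH_CLOSE,np.ones((5,5)))>0
    print(n,th,mk.sum(),fit(c,mk,JIG,p0))
for s in silhouettes("top","blank"):
    if abs(s["xy"][0]-320)<40: print("blank",s["conf"],fit(t,s["region"],BLK(.026),np.array([.68,-.035,.0])))
for s in silhouettes("top","caul")[:1]: print("caul",fit(t,s["region"],[box(-.03,.03,-.115,.115,.018,.05)],np.array([.765,-.035,.0])))
E
```

```text
w 163.0 2791 (array([ 0.63129742, -0.03437655, -0.01643613]), np.float64(0.4087841682062935))
t 167.0 3372 (array([ 0.62131401, -0.04575745, -0.01807715]), np.float64(0.5680634056706906))
blank 0.83 (array([ 0.6908432 , -0.03240929,  0.06054586]), np.float64(0.19416148997046978))
caul (array([ 0.76841775, -0.03463587,  0.0644601 ]), np.float64(0.04134909996170055))
```

```bash
cat >> fit.py <<'E'
def fitjig(c,p0):
    for k in (25,11):
        m0=render(c,JIG,p0); roi=cv2.dilate((m0>0).astype(np.uint8),np.ones((k,k)))>0
        H,S,V=cv2.split(cv2.cvtColor(c["image"],cv2.COLOR_BGR2HSV))
        mk=roi&(V<125)&(S>120)
        n,l,st,_=cv2.connectedComponentsWithStats(mk.astype(np.uint8)); mk=l==1+np.argmax(st[1:,4]); mk=cv2.morphologyEx(mk.astype(np.uint8),cv2.MORPH_CLOSE,np.ones((5,5)))>0
        p0,f=fit(c,mk,JIG,p0)
    return p0,f,mk
E
python3 - <<'E'
from fit import *
w=np.load("w1.npy",allow_pickle=True).item(); t=np.load("t1.npy",allow_pickle=True).item()
p0=np.array([.625,-.04,-.02])
t0=dict(t); t0["image"]=cv2.imread("pics/top0.png")
for c in (w,t0):
    print(c["image"][185,300] if c is w else c["image"][267,310])
    p,f,mk=fitjig(c,p0); print(p,f,mk.sum())
    if c is w:
        o=c["image"].copy(); o[mk]=(0,255,0); e=render(c,JIG,p)>.5; e=cv2.morphologyEx(e.astype(np.uint8),cv2.MORPH_GRADIENT,np.ones((2,2)))>0; o[e]=(0,0,255)
        cv2.imwrite("pics/ov.png",cv2.resize(o[90:220,170:460],None,fx=2.5,fy=2.5))
q=[1,0,0,0]; move_ptp([.53,-.04,.34],q); sleep(.3)
c=capture("wrist"); np.save("w2.npy",c,allow_pickle=True)
for s in silhouettes("wrist","blank"):
    ys,xs=np.nonzero(s["region"]); P=np.median(deproj(c,np.c_[xs,ys]),0); print(s["conf"],P.round(3))
    if abs(P[0]-.69)<.05: print(fit(c,s["region"],BLK(.026),np.array([.69,-.035,.04])))
print(fitjig(c,np.array([.625,-.04,-.02]))[:2])
for s in silhouettes("wrist","caul")[:1]: print("caul",fit(c,s["region"],[box(-.03,.03,-.115,.115,.018,.05)],np.array([.765,-.035,.05])))
for s in silhouettes("wrist","cam_knob")[:1]:
    print(s["conf"],s["xy"]); 
    ys,xs=np.nonzero(s["region"]); P=deproj(c,np.c_[xs,ys]); k=P[:,2]>.045; print("knob top",P[k].mean(0),k.sum())
cv2.imwrite("pics/w2.png",c["image"]); print(current_clock(),current_force())
E
```

```text
[ 43  63 120]
[ 0.63416166 -0.0351506  -0.00073021] 0.5713357552359121 1884
[ 42  78 142]
[ 0.63396347 -0.04188693  0.0024914 ] 0.6892428664072633 452
0.93 [0.374 0.251 0.007]
0.87 [ 0.368 -0.309  0.007]
0.66 [ 0.692 -0.034  0.033]
(array([ 0.69130033, -0.03229554,  0.06230741]), np.float64(0.010558606347728983))
(array([ 0.63563707, -0.03384555,  0.00917034]), np.float64(0.277232321061197))
caul (array([ 0.77060424, -0.03601386,  0.06581269]), np.float64(0.03447339265930449))
0.62 [416.2, 190.7]
knob top [ 0.47349928 -0.16668998  0.07707598] 222
4.975 [-0.0094991   0.42717287 -0.64882562]
```

View pics/ov.png

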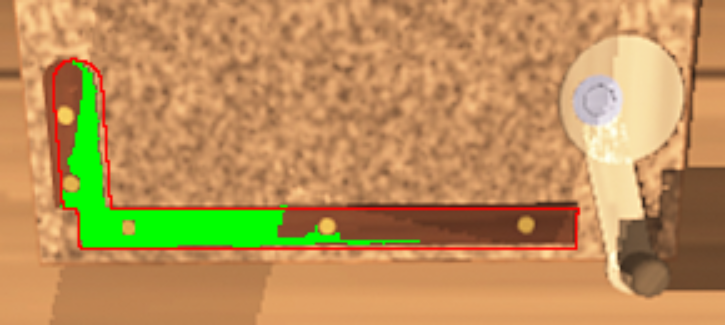

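View pics/w2.png

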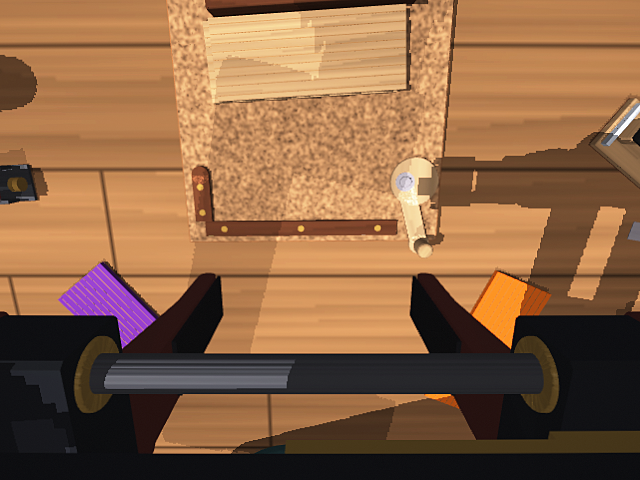

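The fence mask was broken up by shadows, so I'll use colour ratio instead. The blank fit is good (IoU 0.99).

```bash
sed -i 's/mk=roi&(V<125)&(S>120)/B,G,Rr=cv2.split(cv2.GaussianBlur(c["image"],(3,3),0).astype(float)+1); mk=roi\&(G\/Rr<.61)/' fit.py
python3 - <<'E'
from fit import *
for n in("w1","w2"):
    c=np.load(n+".npy",allow_pickle=True).item()
    p,f,mk=fitjig(c,np.array([.632,-.036,.01])); print(n,p,f,mk.sum())
    x,y,a=p
    Rz=np.array([[np.cos(a),-np.sin(a),0],[np.sin(a),np.cos(a),0],[0,0,1]])
    # outlines for the board & pivot check
    pts=np.array([[-.17,-.17,.018],[-.17,.16,.018],[.21,-.17,.018],[-.09,-.1224,.032]])@Rz.T+[x,y,0]
    print(proj(c,pts).round(1).tolist())
    o=c["image"].copy(); o[mk]=(0,255,0)
    for u in proj(c,pts): cv2.drawMarker(o,tuple(int(v) for v in u.round()),(255,0,0),0,5)
    e=render(c,JIG,p)>.5; e=cv2.morphologyEx(e.astype(np.uint8),cv2.MORPH_GRADIENT,np.ones((2,2)))>0; o[e]=(0,0,255)
    if n=="w2": cv2.imwrite("pics/ov2.png",cv2.resize(o[140:260,170:460],None,fx=2.6,fy=2.6))
E
```

```text
w1 [ 0.63507767 -0.03060239  0.00892198] 0.161493406254135 3767
[[442.2, 193.9], [185.4, 196.4], [470.2, -174.1], [411.3, 129.3]]
w2 [ 0.63523112 -0.03008629  0.01113973] 0.1669268897863866 3435
[[437.2, 240.2], [189.5, 243.0], [462.5, -101.3], [407.0, 181.5]]
```

View pics/ov2.png

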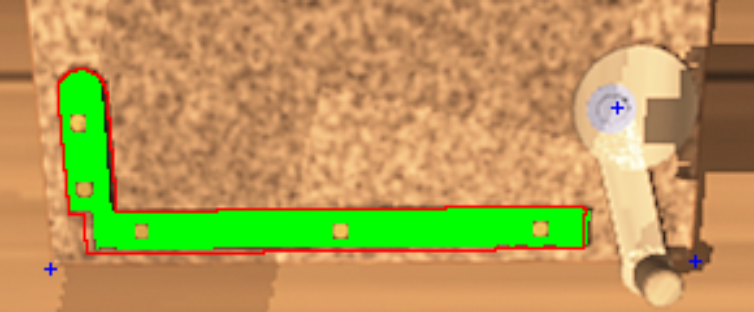

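```bash
cat >> h.py <<'E'
from scipy.spatial.transform import Rotation as Rn
def Q(a): return (Rn.from_euler('z',a)*Rn.from_quat([1,0,0,0])).as_quat()
def F(n=8):
    L=[]
    for _ in range(n): L.append(current_force()); sleep(.008)
    return np.mean(L,0)
E
python3 - <<'E'
from fit import *
c=np.load("w2.npy",allow_pickle=True).item()
raw=lambda u,v:[170+u/2.6,140+v/2.6]
print("screws",deproj(c,[raw(141,231),raw(340,230),raw(540,229)],.023).round(4).tolist())
print("bolt",deproj(c,[raw(611,107)],.032).round(4), "knobtop",deproj(c,[raw(658,285)],.058).round(4))
move_ptp([.6913,-.0323,.075],Q(.0623)); sleep(.3)
b=F(); print("base",b,current_finger_gap())
hit=servo_line([.6913,-.0323,.028],rate=.02,contact_N=4)
print(hit,current_position(),F()-b,current_clock())
for i in range(3):
    p=current_position(); f=F()-b
    if f[2]>9: break
    servo_line([.6913,-.0323,p[2]-.0005],rate=.02); print(current_position()[2],(F()-b).round(2))
np.save("base.npy",b); print(current_clock())
E
```

```text
screws [[0.484, 0.0791, 0.023], [0.4845, -0.0208, 0.023], [0.485, -0.1212, 0.023]]
bolt [[ 0.547  -0.1509  0.032 ]] knobtop [[ 0.4663 -0.1722  0.058 ]]
base [-0.0556693  -0.19644649 -0.07347951] 0.08804826038043181
True [ 0.69136626 -0.03230186  0.03442581] [-0.38230014  0.23540718  4.79266914] 8.3833
0.03441905871973096 [-0.57  0.44  5.63]
0.03441961200688964 [-0.2   0.4   5.22]
0.03441313533898534 [-0.75  0.09  5.24]
9.5333
```

```bash
cat > drag.py <<'E'
from h import *
b=np.load("base.npy"); x0,y0,a0=.6913,-.0323,.0623; x1,y1,a1=.5395,-.0188,.008
z=current_position()[2]-.0006; s=0.; FT=8.; fx=[]; n=0
while s<.158:
    f=F(4)-b; n+=1
    if n%4==0: print(round(s,3),round(z,4),f.round(1),(current_position()[0]-x0+s).round(4))
    if f[2]>20: print("high",f); z+=.001
    if abs(f[0])>9 and s>.12: print("fence?",s,f); break
    if f[2]<2.5:
        p=current_position(); t=np.clip((s-.02)/.08,0,1)
        servo_line([x0-s,y0+t*(y1-y0),max(z-.012,.021)],rate=.03,contact_N=4)
        z=current_position()[2]-.0006; print("repress",round(s,3),z); 
        if z<.0225: print("too low"); break
        continue
    z+=np.clip((f[2]-FT)*6e-5,-.0004,.0006)
    s+=.004; t=np.clip((s-.02)/.08,0,1)
    servo_line([x0-s,y0+t*(y1-y0),z],Q(a0+t*(a1-a0)),rate=.05)
print("end",s,z,(F()-b).round(2),current_position(),current_clock())
E
python3 drag.py
```

```text
0.012 0.0335 [ 0.7 -0.   7.3] 0.0006
0.028 0.0334 [0.2 0.3 8. ] 0.0005
0.044 0.0335 [-0.1  0.2  7.8] 0.0004
0.06 0.0335 [-1.5 -0.2  7.1] -0.0011
repress 0.072 0.03169150472088539
0.072 0.0317 [-0.9 -0.2  7.4] -0.0002
0.088 0.0312 [-0.2 -0.   5.1] -0.0007
0.104 0.0305 [-0.8  0.5  4.7] -0.0011
repress 0.108 0.025772218408779912
0.116 0.0255 [0.9 0.  7.6] 0.0016
0.132 0.0256 [1.1 0.5 8.7] 0.001
0.148 0.0258 [1.  0.3 8.5] 0.0004
end 0.16000000000000011 0.025870092358697097 [ 1.3  -0.07  8.32] [ 0.5315603  -0.01896621  0.0263322 ] 21.4583
```

```bash
cat > look.py <<'E'
from fit import *
import sys
def look(name):
    c=capture("wrist"); cv2.imwrite(f"pics/{name}.png",c["image"]); print("jig",fitjig(c,np.array([.6355,-.029,.008]))[:2])
    for q in("blank","mate"):
      for s in silhouettes("wrist",q):
        ys,xs=np.nonzero(s["region"]); P=np.median(deproj(c,np.c_[xs,ys]),0)
        if abs(P[1])<.1 and P[0]>.45: print(q,s["conf"],P.round(3),fit(c,s["region"],BLK(.018),np.array([P[0],P[1],.01])))
    return c
E
python3 - <<'E'
from look import *
p=current_position(); servo_line([p[0],p[1],.09],rate=.15)
move_ptp([.50,-.035,.34],Q(0)); sleep(.2); look("w3"); print(current_clock())
E
```

```text
jig (array([ 0.63539999, -0.03019254,  0.01162707]), np.float64(0.15844610541076865))
blank 0.68 [ 0.602 -0.064  0.017] (array([ 0.60460561, -0.08553157,  0.06436588]), np.float64(0.7509831536914964))
mate 0.87 [ 0.682 -0.02   0.025] (array([ 0.68975162, -0.02372112,  0.06216571]), np.float64(0.006910903497484355))
23.375
```

View pics/w3.png

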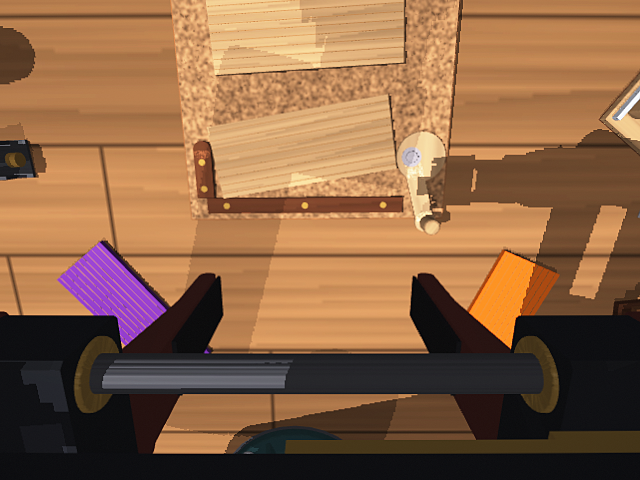

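The half slewed: it's now at about 0.18 rad. Its front-left corner (220,197) is near the fence and stop, its rear-right corner (389,94) is out, and the mate hasn't moved. I'll square it by pushing on its back edge with both spread fingers, which fit in the gap to the mate.

```bash
python3 - <<'E'
from look import *
c=capture("wrist"); np.save("w3.npy",c,allow_pickle=True)
P=deproj(c,[[209,127],[389,94],[398,165],[220,197]],.026); print("RL,RR,FR,FL",P.round(4).tolist())
d=P[1]-P[0]; a=np.arctan2(-d[0],d[1])+np.pi; d2=P[2]-P[3]
print(P.mean(0),np.hypot(*d[:2]),np.hypot(*d2[:2]),"yaw",np.arctan2(d[0],-d[1]),np.arctan2(d2[0],-d2[1]))
print("mate front",deproj(c,[[217,76],[405,64]],.026).round(4).tolist())
# refine: light mask in ROI
p0=np.array([*P.mean(0)[:2],np.arctan2(d[0],-d[1])])
dep=deproj(c,np.array([[x,y] for y in range(480) for x in range(640)])); z=dep[:,2].reshape(480,640)
roi=cv2.dilate((render(c,BLK(.018),p0)>.5).astype(np.uint8),np.ones((9,9)))>0
mk=roi&(z>.0215); xy=dep.reshape(480,640,3)
loc=(xy[...,0]-.6355)*1+0; mk&=~(render(c,JIG,np.array([.6355,-.0295,.009]))>.1)
print(mk.sum(),fit(c,mk,BLK(.018),p0))
E
```

```text
RL,RR,FR,FL [[0.5817, 0.0935, 0.026], [0.619, -0.1217, 0.026], [0.5365, -0.137, 0.026], [0.4966, 0.0859, 0.026]]
[ 0.55845904 -0.01982446  0.026     ] 0.21843244543065649 0.22648086338676637 yaw 0.17176824028340726 0.17682804808782296
mate front [[0.6389, 0.0799, 0.026], [0.6517, -0.1386, 0.026]]
13133 (array([ 0.55603933, -0.01843924,  0.17160887]), np.float64(0.030495926133445317))
```

```bash
python3 - <<'E'
from look import *
S=np.array([.6164,-.0333]); E_=np.array([.5945,-.0333]); a0,a1=.1716,.009
move_ptp([*S,.08],Q(a0)); sleep(.2); b=F(); np.save("base.npy",b)
if servo_line([*S,.0207],rate=.05,contact_N=4): print("unexpected",current_position(),F()-b); servo_line([*S,.08]); raise SystemExit
print(current_clock(),(F()-b).round(2))
for t in np.linspace(0,1,9)[1:]:
    xy=S+t*(E_-S); servo_line([*xy,.0207],Q(a0+t*(a1-a0)),rate=.03); f=F(4)-b; print(t,f.round(2))
    if np.hypot(*f[:2])>12: break
else:
    print(servo_line([E_[0]-.012,E_[1],.0207],rate=.015,contact_N=7),current_position(),(F()-b).round(2))
print(current_clock())
E
```

```text
26.125 [-0.04 -0.03  0.12]
0.125 [0.11 0.07 0.27]
0.25 [-0.2  -0.25  0.04]
0.375 [ 0.15 -0.01 -0.18]
0.5 [-0.16 -0.31 -0.19]
0.625 [ 0.27 -0.07  0.37]
0.75 [ 0.5  -0.37  0.26]
0.875 [-0.02 -0.2  -0.08]
1.0 [-0.31 -0.16  0.4 ]
True [ 0.59305456 -0.0333952   0.02132134] [1.34 0.18 0.88]
28.975
```

```bash
python3 - <<'E'
from look import *
b=np.load("base.npy"); p=current_position()
for dx in(.001,.002):
    h=servo_line([p[0]-dx,p[1],.0207],rate=.01,contact_N=10); print(h,current_position().round(4),(F()-b).round(2))
p=current_position(); servo_line([p[0]+.006,p[1],.0207],rate=.05); servo_line([p[0]+.006,p[1],.09],rate=.15)
move_ptp([.50,-.035,.34],Q(0)); sleep(.2); c=look("w4"); np.save("w4.npy",c,allow_pickle=True); print(current_clock())
E
```

```text
False [ 0.593  -0.0335  0.021 ] [3.38 0.64 1.71]
False [ 0.5929 -0.0335  0.0211] [ 5.82  1.22 -0.19]
jig (array([ 0.63513482, -0.03041029,  0.01011839]), np.float64(0.2460504988819352))
blank 0.55 [ 0.541 -0.016  0.025] (array([ 0.53887571, -0.01544907,  0.00537679]), np.float64(0.021971608034752732))
mate 0.56 [ 0.682 -0.02   0.025] (array([ 0.69000584, -0.02422073,  0.06277557]), np.float64(0.012445157465609369))
31.925
```

View pics/w4.png

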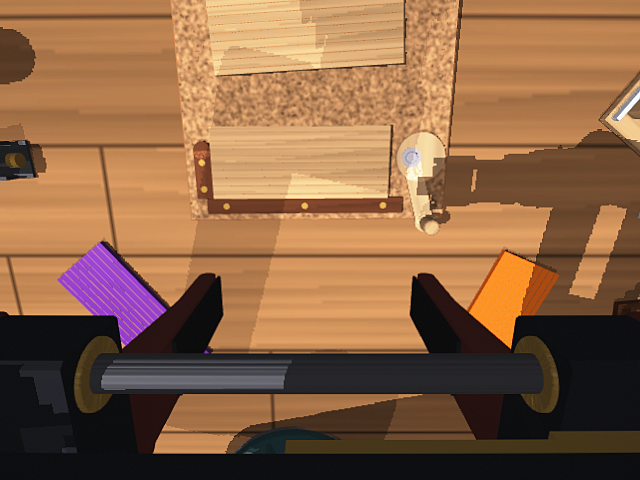

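The half is square against the fence (hard stop felt, yaw matches) and close to the end stop, and the mate hasn't moved. The knob is at (430,227) and the bolt at (411,157). Next I'll cage the knob and turn the cam.

```bash
cat > cam.py <<'E'
from look import *
c=np.load("w4.npy",allow_pickle=True).item()
K=deproj(c,[[430.5,226]],.058)[0][:2]; B=deproj(c,[[411,157]],.032)[0][:2]
Pv=(B+np.array([.635+.001-.09,-.0295-.1224-.0007]))/2; d=K-Pv; ph0=np.arctan2(d[1],d[0])%(2*np.pi); ja=.008
print("knob",K,"bolt",B,"pivot",Pv,"r",np.hypot(*d),"cam angle",ph0-ja-np.radians(195))
def pose(ph): return Pv+.085*np.array([np.cos(ph),np.sin(ph)]),Q(ph-np.pi)
for t in (0,.7,1.45):
    xy,q=pose(ph0+t); print(t,xy.round(3),inverse_kinematics([*xy,.03],q))
E
python3 cam.py
```

```text
knob [ 0.46636164 -0.17318443] bolt [ 0.54612515 -0.15069832] pivot [ 0.54606257 -0.15164916] r 0.08255910775835795 cam angle -0.005900223841452945
0 [ 0.464 -0.174] [-4.97934043e-01  4.81413470e-01  1.92470473e+00 -4.44089210e-16
  7.35474452e-01  8.08963120e-01]
0.7 [ 0.498 -0.221] [-5.45606786e-01  5.28259258e-01  1.81494579e+00 -4.44089210e-16
  7.98387606e-01  6.12903772e-02]
1.45 [ 0.558 -0.236] [-5.13625165e-01  5.89577987e-01  1.67331634e+00 -4.44089210e-16
  8.78698330e-01 -6.56728002e-01]
```

```bash
cat > turn.py <<'E'
from cam import *
xy,q=pose(ph0); move_ptp([*xy,.12],q); move_gripper(.036); sleep(.1); b=F()
if servo_line([*xy,.031],rate=.08,contact_N=4): print("hit",current_position(),F()-b); raise SystemExit
move_gripper(.024); print(current_finger_gap(),(F()-b).round(2),current_clock())
def ft(ph,n): return (F(n)-b)@np.array([np.sin(ph),-np.cos(ph),0])  # resistance along -tangent
t=0.; base=[]
while t<1.6:
    t+=.08 if t<1.15 else .02
    xy,q=pose(ph0+t); servo_line([*xy,.031],q,rate=.08 if t<1.15 else .04); f=ft(ph0+t,6 if t<1.15 else 12)
    print(round(t,2),f.round(2),end="; ")
    if .5<t<1.2: base.append(f)
    if f>10 or (t>1.15 and f-np.mean(base)>2.0): break
np.savez("cam.npz",t=t,b=b,base=np.mean(base))
print("\nend",t,np.mean(base),(F()-b).round(2),current_position(),current_clock())
E
python3 turn.py
```

```text
knob [ 0.46636164 -0.17318443] bolt [ 0.54612515 -0.15069832] pivot [ 0.54606257 -0.15164916] r 0.08255910775835795 cam angle -0.005900223841452945
0 [ 0.464 -0.174] [-4.97934043e-01  4.81413470e-01  1.92470473e+00 -4.44089210e-16
  7.35474452e-01  8.08963120e-01]
0.7 [ 0.498 -0.221] [-5.45606786e-01  5.28259258e-01  1.81494579e+00 -4.44089210e-16
  7.98387606e-01  6.12903772e-02]
1.45 [ 0.558 -0.236] [-5.13625165e-01  5.89577987e-01  1.67331634e+00 -4.44089210e-16
  8.78698330e-01 -6.56728002e-01]
0.024272606823090986 [0.   0.13 0.87] 35.7917
0.08 0.31; 0.16 -0.09; 0.24 -0.01; 0.32 0.27; 0.4 0.34; 0.48 0.02; 0.56 -0.02; 0.64 0.35; 0.72 0.01; 0.8 0.44; 0.88 -0.31; 0.96 0.26; 1.04 0.33; 1.12 0.25; 1.2 -0.06; 1.22 0.94; 1.24 0.72; 1.26 0.46; 1.28 0.86; 1.3 0.51; 1.32 0.26; 1.34 0.79; 1.36 0.55; 1.38 1.75; 1.4 3.79; 
end 1.4000000000000001 0.16326210170884797 [-3.92 -0.46  1.78] [ 0.55351374 -0.2362454   0.03091746] 43.975
```

```bash
python3 - <<'E'
from look import *
move_gripper(.040); p=current_position(); servo_line([p[0],p[1],.12],rate=.1)
move_ptp([.50,-.035,.34],Q(0)); sleep(.2); c=look("w5"); print(current_clock())
for s in silhouettes("wrist","cam_knob")[:1]: print(s["conf"],s["xy"])
cv2.imwrite("pics/w5c.png",cv2.resize(c["image"][50:260,170:500],None,fx=2.4,fy=2.4))
E
```

```text
jig (array([ 0.6351212 , -0.03048763,  0.00897611]), np.float64(0.24634322941005882))
blank 0.75 [ 0.54  -0.015  0.025] (array([ 0.53847078, -0.01523391, -0.00057521]), np.float64(0.03776565746264415))
mate 0.8 [ 0.683 -0.02   0.025] (array([ 0.6895127 , -0.02377284,  0.06448197]), np.float64(0.008958479766342009))
47.5583
0.84 [424.0, 150.8]
```

View pics/w5c.png

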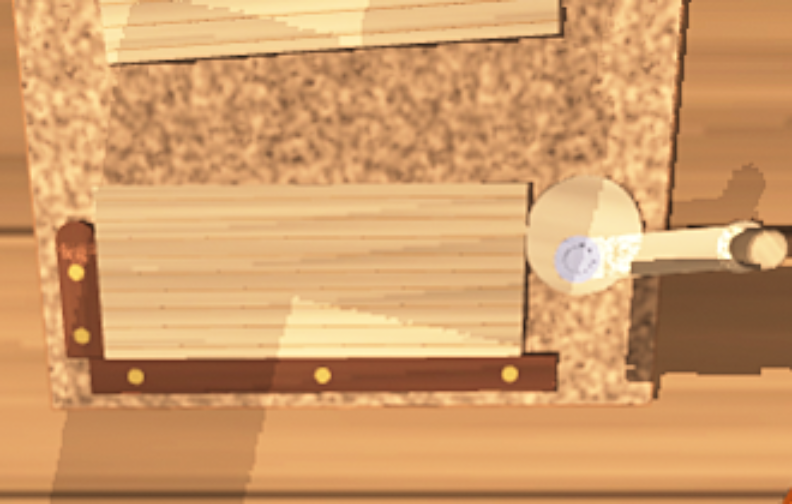

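The half is flush on the fence (crop row ~357) and the stop (column ~103). The cam bears on its right end (column ~526), nothing else has moved, and the arm is clear.

```bash
python3 -c "
from bench import *
print(close_job())"
```

```text
the job is handed in; nothing more can be done
None
```

The job is handed in: by the last camera view and the force readings, the half sits square against the fence and end stop, nipped by the cam at about 1.4 rad, with the lower half unmoved, nothing else seen to shift, and the arm clear. On the way the half slewed about 0.17 rad while being drawn, and I squared it with a light push on its back edge.

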